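# Load, zero, clamp and jog the paint shaker

### The arm

A 7-joint arm with a two-finger parallel gripper is mounted at the origin on the work surface. World frame = base frame: x ahead of the robot, y to its left, z up, the work surface at z = 0. Lengths are in m, angles in rad, forces in N, time in s.
With the tool pointing down it reaches from about 0.4 to 0.85 m from the base axis. Payload 10.4 kg.
Tool frame: the origin (TCP) lies at the very end of the fingers, on their centre line; the grasp point (between the pads) lies manip.hold_point_z behind it (manip.hold_point_z is the distance from the TCP to the grasp point, in m); z points along the fingers, y is the direction in which the jaws open and shut (so a half turn about z gives the same grasp; the last joint's range is limited). The gripper opens to 85 mm and grips with 20 to 120 N. Pads are 22 mm wide; open, the fingers measure 114 mm over their backs; the gripper's body (76 mm by 85 mm) begins 54 mm behind the grasp point. The pads swing forward as they close: fully open they stand 13 mm farther back than shut.
Start: joints at [-1.202, 0.332, -0.065, 1.46, 0.022, 1.35, -0.088], TCP at [0.239, 0.578, 0.231] pointing down, gripper open.
Joint ranges: [-2.6, 2.6], [-0.5, 2.12], [-1.47, 1.34], [0.16, 2.42], [-1.27, 4.41], [0.06, 2.06], [-2.6, 2.6]. Speed limits (rad/s): [2.22, 2.22, 2.79, 2.79, 3.14, 3.14, 3.14].

### API

Orientations are given as a unit quaternion [x, y, z, w].
In Python, from workcell import manip gives the robot as it stands.
- The arm moves only by the tool jog_arm, never from a script. Its arguments are lists of equal length, an entry for each row: "translation": the shift along the world's x, y, z in mm, a list of three; "turn": the turn about the world's z in degrees. In form: {"translation": [[x, y, z], ...], "turn": [turn, ...]}. A call has 1 to 12 rows; each row is the pose to reach, as a shift and turn from the pose measured when the call began; what a row does not reach only later rows make up. A row lasts 1/12 s, in which the tool goes at most 41.7 mm and 7.16 degrees, less where a joint would pass 70% of its speed; a pose out of reach is approached as far as the arm can. A call with a gripper value outside its range is refused whole. "grip" is the finger opening in mm, from 0 to 85.4, set as the call begins (left out, the last holds). The fingers move at their own pace and stop on an object; "grip_force" is the grip in N (left out, the last holds). Time passes only in rows, so rows that repeat a pose let the fingers close. It gives the time, the measured TCP pose, the force and the opening at its end, in the units of the state.
- manip.get_obs(): the state, without advancing time (a new reading comes with each control period).
- manip.camera(name): name is "side" or "top" or "wrist"; returns a dict with "frame" (420x560x3 uint8, red, green, blue), "mtx" (3x3 intrinsics, pixels), "pose" (4x4, takes a point from camera to world coordinates). Camera axes: x right, y down, z forward; pixel columns grow to the right and rows downward; lengths in m; the calibration is good to about 2 mm. A picture is of the moment at which its call begins. There is no depth.
- manip.hand_in(): hands the job in, once; it reports no verdict.
Trained networks look in a picture, given as the dict that the camera call returned (one of the last four; its "shot" number tells which), for a name from the list of things; names that differ only in an ending like _2 or _b are one class to them, and where a whole thing is asked for, a point or a joint stands for the part that bears it (a point fixed in the world has none). Each returns a list of dicts, best first, with "confidence" (0 to 1); they miss things now and then, are a little off and sometimes report something else, mostly with a low value. They report only what shows in the picture. A call takes as long as a camera call. They do not tell look-alikes from the thing itself.
- manip.outline_of(picture, label): "mask" (420x560 bool, what is visible of it) and "extent" ([left, top, right, bottom] in pixels, round what is visible of it).
- manip.pinpoint(picture, label): "at" ([column, row] in pixels: a listed point, or the origin of a listed thing).
The state is a dict: "clock": time; "joint_pos": joint angles; "joint_velocities": joint speeds; "tau": joint torques, N m; "position": TCP position; "ee_rot": TCP orientation; "ft_force": force on the tool from outside, world axes, zero at the start; "torque": the same for the moment, N m; "grip_width": opening from 0.0 (shut) to 1.0 (fully open).
Only numpy, scipy, OpenCV 4.12 (cv2) and the standard library are available. Lean on these libraries where they do the work, as an engineer would, in place of code of your own. Each camera call takes 0.05 s, during which the arm holds its last target. There are 200 camera calls.

### The job

Get the paint shaker ready and give it a trial jog: put the red-capped marker lying across its trough into the pen tray, stand every paint bottle upright in the trough, one to a pocket, and turn the console's black knob until its red pointer reads zero (the green mark). Only then tighten the clamp by turning the orange ratchet knob clockwise until the pawl has caught the third tooth, the green one, no further, and let go of it; after that hold the green jog button down for three seconds or a little more and release it. Leave everything else on the table where it is.

Things in the scene. Friction and masses are not known exactly. Their poses are not given: they have to be found in the camera images.
- mixer: The paint shaker, fixed: white plinth 150 (x) x 440 (y) x 28 mm high with teal stripes, carrying a bottle trough, the ratchet and a pawl. Origin on the table under the trough's middle; plinth spans y=-165 to +275 mm. x runs from the red clamp bar to the fixed back wall, y along the trough to the ratchet. Walls, dividers and clamp bar (a comb with one pad per pocket) rise to 78 mm above the table.
- trough (a point): Middle of the trough floor, 28 mm up, axes as mixer. Back wall at x=+34, end walls at y=+-142, slack clamp bar's face at x=-34 mm; the bar closes 10.2 mm per rad of ratchet, just reaching the bottles at the third tooth. Dividers 5 mm thick, 50 high at y=-70, 0, +70 make four pockets with middles at y=-106, -35, +35, +106 mm (about 9 mm of room round a bottle).
- ratchet_grip (a point): On the ratchet's vertical axis (y=+225 mm of mixer) at the height to grip, 88 mm above the table: 14 mm below the top of the orange bar grip, 64 long x 16 wide x 40 mm high, on a 44 mm black hub. The point's x axis runs along the bar and turns with it. Below is the 84 mm steel wheel with ten saw teeth, its top 50 mm above the table.
- ratchet (a joint): Ratchet angle, rad: 0 slack, growing clockwise from above (tightening), up to 3.6. The pawl catches every 0.628 rad: first tooth 0.628, second 1.257, third 1.885 (painted green). A spring (about 0.1 N m) turns the wheel back, so when let go it returns to the last tooth that passed the pawl: turn some 0.1 rad beyond a tooth, let go. May be turned in several grasps.
- pawl (a joint): Angle of the sprung brass pawl beside the wheel, rad: 0 seated behind a tooth, up to about 0.2 while a tooth passes under it. Growing lifts its tip off the wheel.
- pawl_tail (a point): Top of the yellow pin (12 mm) on the pawl's tail, 64 mm above the table, on the far side of the wheel's trough end. Only needed after turning too far: pushing it (6 to 8 N) about 12 mm in the mixer's +y direction lifts the pawl, and the wheel springs back to slack.
- console: Grey control box, fixed, 130 (x) x 220 (y) x 50 mm high; origin under its centre. Carries the gauge at y=-54 mm and the jog button at y=+58 mm.
- zero_grip (a point): On the vertical axis of the gauge's black zeroing knob, at the height to grip: 6 mm below the top of its bar grip (40 long x 14 wide x 29 mm high). The point's x axis runs along the bar and towards the red pointer, and turns with it. The dial face is 58 mm, the knob's top 97 mm above the table.
- zero_knob (a joint): Angle of the zeroing knob with its red pointer, rad; 0 = pointer at the green zero mark (on the console's +x side of the dial), growing clockwise seen from above. Stiff with friction 0.03 N m, stays where it is left; turns 1.9 rad either way.
- jog_top (a point): Centre of the top of the green jog button, 36 mm wide, 72 mm above the table when up; moves down with it.
- jog (a joint): Travel of the jog button, m: 0 up, 0.006 fully down, springs back. It takes 1.5 N to start and 5 N fully down. It counts as held when down more than 4 mm, as up when less than 1 mm.
- pen_tray: White open tray, fixed, 170 (x) x 115 (y) x 30 mm high, walls 4 mm, floor 4 mm above the table; origin under its centre. A blue and a yellow marker already lie in it side by side along x, over y=-51 to -13 mm; the free part (66 mm wide, 162 mm long) has its middle at y=+20 mm.
- stray_marker: Stray acrylic marker with black barrel and red cap, 130 long (its x axis) x 18 x 18 mm, 30 g, lying across the trough on the clamp bar and the back wall. Origin under its middle; cap towards +x.
- paint_teal: Bottle of teal acrylic paint, round: body 48 mm wide and 60 mm high, then a white cap 28 mm wide and 36 mm high (96 mm in all; grip it by the cap), about 120 g, heavy at the foot. Origin under its centre, z along its axis. May be absent.
- paint_crimson: Bottle of crimson acrylic paint, round: body 48 mm wide and 60 mm high, then a white cap 28 mm wide and 36 mm high (96 mm in all; grip it by the cap), about 120 g, heavy at the foot. Origin under its centre, z along its axis. May be absent.
- paint_violet: Bottle of violet acrylic paint, round: body 48 mm wide and 60 mm high, then a white cap 28 mm wide and 36 mm high (96 mm in all; grip it by the cap), about 120 g, heavy at the foot. Origin under its centre, z along its axis. May be absent.
- paint_gold: Bottle of gold acrylic paint, round: body 48 mm wide and 60 mm high, then a white cap 28 mm wide and 36 mm high (96 mm in all; grip it by the cap), about 120 g, heavy at the foot. Origin under its centre, z along its axis. May be absent.
- goblet: Bystander, to be left alone: painted wine goblet of green glass, 80 mm wide, 170 mm tall. Origin under its centre.
- gold_cup: Bystander, to be left alone: gold-coloured cup, 84 mm wide, 115 mm tall. Origin under its centre.
- red_cup: Bystander, to be left alone: red plastic cup, 80 mm wide, 110 mm tall. Origin under its centre.
- water_bottle: Bystander, to be left alone: clear water bottle, 64 mm wide, 190 mm tall. Origin under its centre.
- marker_b: Bystander, to be left alone: marker with green cap lying on the table, 130 x 18 x 18 mm.
- marker_c: Bystander, to be left alone: marker with turquoise cap lying on the table, 130 x 18 x 18 mm.
Mind the look-alikes: they are no part of the job. What is shaped like the paint_violet but brown is not meant. Several things look just like the paint_teal: the one meant starts farthest to the robot's left.

How it is judged:
On the way, in this order (a step that is already met when the one before it is completed fails the run):
1. with the clamp still slack: the stray marker in the pen tray, every bottle standing in the trough, and the gauge pointer at zero (x of paint_teal in the frame of trough between -0.016 and 0.016 m and y of paint_teal in the frame of trough between -0.135 and 0.135 m and z of paint_teal in the frame of trough between -0.006 and 0.006 m and angle between each of paint_teal, paint_crimson, paint_violet, paint_gold's own z axis and vertical below 0.12 rad and x of paint_crimson in the frame of trough between -0.016 and 0.016 m and y of paint_crimson in the frame of trough between -0.135 and 0.135 m and z of paint_crimson in the frame of trough between -0.006 and 0.006 m and x of paint_violet in the frame of trough between -0.016 and 0.016 m and y of paint_violet in the frame of trough between -0.135 and 0.135 m and z of paint_violet in the frame of trough between -0.006 and 0.006 m and x of paint_gold in the frame of trough between -0.016 and 0.016 m and y of paint_gold in the frame of trough between -0.135 and 0.135 m and z of paint_gold in the frame of trough between -0.006 and 0.006 m and x of stray_marker in the frame of pen_tray between -0.05 and 0.05 m and y of stray_marker in the frame of pen_tray between -0.055 and 0.055 m and z of stray_marker in the frame of pen_tray between -0.002 and 0.03 m and contact force between the fingers and paint_teal below 0.05 N and contact force between the fingers and paint_crimson below 0.05 N and contact force between the fingers and paint_violet below 0.05 N and contact force between the fingers and paint_gold below 0.05 N and contact force between the fingers and stray_marker below 0.05 N and value of joint zero_knob between -0.12 and 0.12 rad and value of joint ratchet below 0.2 rad), for 0.3 s.
2. the ratchet let go with the pawl caught at the third tooth (value of joint ratchet between 1.8 and 1.97 rad and value of joint pawl below 0.06 rad and contact force between the fingers and mixer below 0.05 N), for 0.4 s.
3. the jog button held down for three seconds (value of joint jog above 0.004 m), for 3 s.
4. the jog button released (value of joint jog below 0.001 m), for 0.2 s.
At the end, for the whole second after the job is handed in: All bottles upright (7 deg) on the trough floor (6 mm); ratchet caught at the third tooth (1.80 to 1.97 rad), pawl seated; pointer within 0.12 rad of zero; stray marker in the pen tray (its middle within 50 mm of the tray's middle lengthwise); jog button up; all at rest (x of paint_teal in the frame of trough between -0.016 and 0.016 m and y of paint_teal in the frame of trough between -0.135 and 0.135 m and z of paint_teal in the frame of trough between -0.006 and 0.006 m and angle between each of paint_teal, paint_crimson, paint_violet, paint_gold's own z axis and vertical below 0.12 rad and x of paint_crimson in the frame of trough between -0.016 and 0.016 m and y of paint_crimson in the frame of trough between -0.135 and 0.135 m and z of paint_crimson in the frame of trough between -0.006 and 0.006 m and x of paint_violet in the frame of trough between -0.016 and 0.016 m and y of paint_violet in the frame of trough between -0.135 and 0.135 m and z of paint_violet in the frame of trough between -0.006 and 0.006 m and x of paint_gold in the frame of trough between -0.016 and 0.016 m and y of paint_gold in the frame of trough between -0.135 and 0.135 m and z of paint_gold in the frame of trough between -0.006 and 0.006 m and x of stray_marker in the frame of pen_tray between -0.05 and 0.05 m and y of stray_marker in the frame of pen_tray between -0.055 and 0.055 m and z of stray_marker in the frame of pen_tray between -0.002 and 0.03 m and linear speed of each of paint_teal, paint_crimson, paint_violet, paint_gold, stray_marker below 0.03 m/s and value of joint zero_knob between -0.12 and 0.12 rad and value of joint ratchet between 1.8 and 1.97 rad and value of joint pawl below 0.06 rad and value of joint jog below 0.001 m); the robot touches nothing.
It fails at once if a bystander is moved more than 40 mm (distance of any of goblet, gold_cup, red_cup, water_bottle, marker_b, marker_c from where it was at the start of the episode above 0.04 m).
Of paint_teal, paint_crimson, paint_violet, paint_gold only 2 to 4 are there at a start; the rules pass over those that are not, and their reading is None.
At some moment in a run one of paint_teal, paint_crimson, paint_violet, paint_gold, stray_marker may be knocked a few centimetres aside while the robot is not near it.
It also fails if it takes over 210 s, if anything falls off the work surface, if the arm or the gripper's body presses on something with over 40 N, if the wrist force passes 120 N, or if a joint passes its speed limit or range.

## Working session

There is one attempt and no reset: what is moved stays moved. The work goes in short steps, Python scripts to look and compute and a tool call to move; the robot and the scene stay as the last step left them, time stands still between calls to the robot, and variables do not carry over. Pictures are saved under pics/ and viewed, about 12 in all and at most 16, crops included, and the job is handed in when it is done.

Besides the shell and the picture viewer there is one more tool, called after ">>>" in YAML: its name, and indented under it one key for each argument. jog_arm: Moves the arm, as the interface text tells. Its arguments: {"type":"object","properties":{"translation":{"type":"array"},"turn":{"type":"array"},"grip":{"type":"number"},"grip_force":{"type":"number"}},"required":["translation","turn"]}

```bash
ls; mkdir -p pics
cat > h.py <<'E'
import numpy as np, cv2
from workcell import manip
def save(p,n,crop=None,s=1):
    f=p["frame"][:,:,::-1]
    if crop: f=f[crop[1]:crop[3],crop[0]:crop[2]]
    if s!=1: f=cv2.resize(f,None,fx=s,fy=s,interpolation=cv2.INTER_CUBIC)
    cv2.imwrite(f"pics/{n}.png",f)
def ray(p,uv):
    K=np.array(p["mtx"]);T=np.array(p["pose"])
    d=T[:3,:3]@np.linalg.inv(K)@np.array([uv[0],uv[1],1.]);return T[:3,3],d
def at_z(p,uv,z):
    o,d=ray(p,uv);return o+d*(z-o[2])/d[2]
def proj(p,X):
    T=np.array(p["pose"]);c=T[:3,:3].T@(np.array(X)-T[:3,3]);u=np.array(p["mtx"])@c;return u[:2]/u[2]
def tri(pu):
    A=np.zeros((3,3));b=np.zeros(3)
    for p,uv in pu:
        o,d=ray(p,uv);d/=np.linalg.norm(d);M=np.eye(3)-np.outer(d,d);A+=M;b+=M@o
    return np.linalg.solve(A,b)
E
python3 - <<'E'
from h import *
print(manip.get_obs(),manip.hold_point_z)
ps={n:manip.camera(n) for n in("top","side")}
for n,p in ps.items():
    save(p,n+"0",s=1.4);print(n,np.round(p["pose"],3).tolist(),np.round(p["mtx"],1).tolist())
Z=dict(mixer=0,trough=.028,ratchet_grip=.088,pawl_tail=.064,console=0,zero_grip=.091,jog_top=.072,pen_tray=0,stray_marker=.078,paint_teal=0,paint_crimson=0,paint_violet=0,paint_gold=0,goblet=0,gold_cup=0,red_cup=0,water_bottle=0,marker_b=0)
for l,z in Z.items():
    for n,p in ps.items():
        for r in manip.pinpoint(p,l)[:6]:
            print(l,n,round(r["confidence"],2),np.round(r["at"],1),np.round(at_z(p,r["at"],z)[:2],3))
E
```

```text
pics
{'clock': 0.0, 'joint_pos': array([-1.20164471,  0.33286399, -0.06473617,  1.46093843,  0.02158337,
        1.34986956, -0.088493  ]), 'joint_velocities': array([-0.00040768, -0.00154854,  0.0033179 ,  0.00210962,  0.00083532,
       -0.00120094, -0.00087715]), 'tau': array([-1.76038493e-04, -6.25430489e+01,  4.91090294e-02, -3.91616464e+01,
        1.62801793e-02,  9.73512128e-03,  1.13890380e-05]), 'position': array([0.23846946, 0.5773221 , 0.2305223 ]), 'ee_rot': array([ 1.94596949e-01,  9.80883045e-01, -6.82251102e-04, -1.17417273e-04]), 'ft_force': array([ 0.13972937,  1.16518052, -1.21309624]), 'torque': array([ 0.01777588, -0.01772264, -0.00986405]), 'grip_width': 1.0001118747284712} 0.0187
top [[-0.002, -0.99, 0.144, 0.331], [-1.0, 0.002, 0.002, -0.011], [-0.002, -0.144, -0.99, 1.16], [0.0, 0.0, 0.0, 1.0]] [[430.1, 0.0, 278.3], [0.0, 430.1, 211.6], [0.0, 0.0, 1.0]]
side [[0.73, -0.517, 0.447, -0.122], [-0.683, -0.554, 0.475, -0.615], [0.003, -0.652, -0.758, 1.065], [0.0, 0.0, 0.0, 1.0]] [[414.4, 0.0, 277.1], [0.0, 414.4, 206.8], [0.0, 0.0, 1.0]]
mixer top 0.55 [271.7 175
[... 1984 characters left out ...]
.19 [208.4 161.2] [0.472 0.392]
goblet top 0.95 [326.  125.1] [ 0.745 -0.143]
goblet top 0.74 [366.  164.1] [ 0.632 -0.252]
goblet side 0.56 [368.3 206.2] [ 0.735 -0.157]
gold_cup top 0.61 [175.5 277.4] [0.323 0.266]
gold_cup side 0.56 [199.8 202.1] [0.327 0.248]
red_cup top 0.61 [413.9 153.4] [ 0.662 -0.386]
red_cup side 0.66 [413.8 259. ] [ 0.668 -0.387]
red_cup side 0.22 [293.3 155.2] [0.728 0.199]
water_bottle top 0.85 [124.5 157.4] [0.653 0.418]
water_bottle side 0.69 [241. 142.] [0.631 0.393]
water_bottle side 0.36 [291.2 153.3] [0.729 0.212]
marker_b top 0.51 [365.2 162.1] [ 0.638 -0.25 ]
marker_b side 0.81 [286.4 280.4] [ 0.331 -0.175]
marker_b side 0.57 [370.9 240.3] [ 0.628 -0.253]
```

View pics/top0.png

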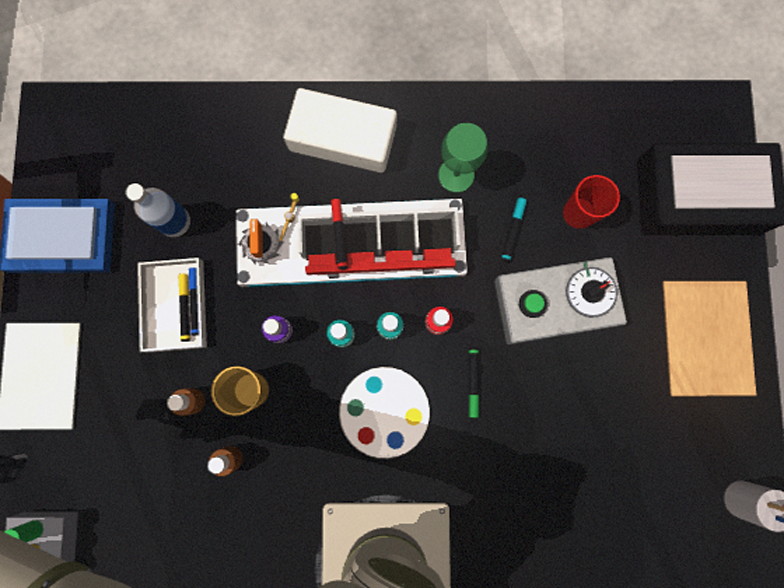

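View pics/side0.png

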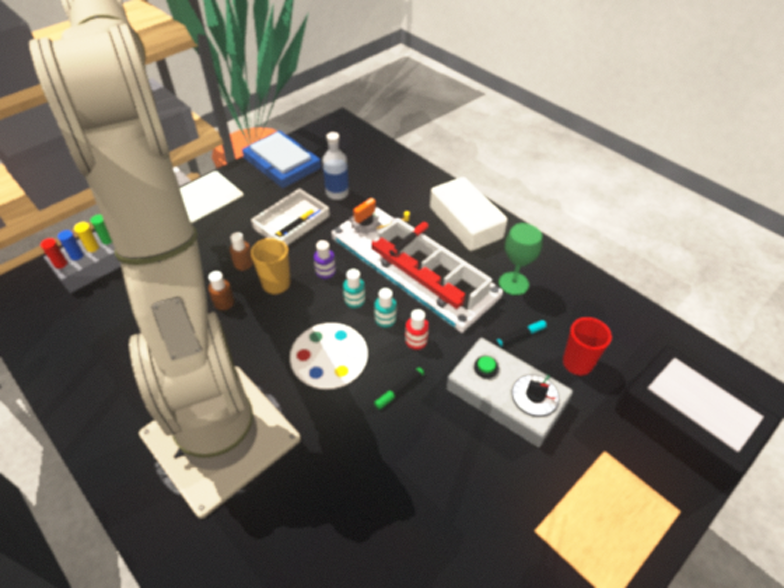

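>>> jog_arm:
  translation:
    - [20,-35,10]
    - [42,-65,20]
    - [64,-98,30]
    - [86,-130,40]
    - [108,-162,50]
    - [130,-195,60]
    - [152,-227,70]
    - [174,-260,80]
    - [196,-290,90]
    - [215,-320,100]
    - [215,-320,100]
    - [215,-320,100]
  turn: [3,6,9,12,15,18,21,24,27,28,28,28]

```text
clock: 2.9
position: [0.455, 0.2558, 0.3321]
ee_rot: [-0.046, 0.999, 0.0, 0.001]
ft_force: [-0.8, 1.3, -0.0]
grip_width: 0.997
```

>>> jog_arm:
  translation:
    - [20,-30,0]
    - [40,-60,0]
    - [60,-90,0]
    - [80,-120,0]
    - [100,-150,0]
    - [115,-180,0]
    - [115,-180,0]
    - [115,-180,0]
  turn: [0,0,0,0,0,0,0,0]

```text
clock: 3.57
position: [0.5702, 0.0752, 0.3314]
ee_rot: [-0.045, 0.999, 0.0, 0.0]
ft_force: [-0.1, 0.2, -0.4]
grip_width: 1.001
```

Run:
```python
from h import *
o=manip.get_obs();print(o["clock"],o["position"],o["ee_rot"])
w=manip.camera("wrist");t=manip.camera("top")
save(w,"w1",s=1.4);save(t,"t1",(150,120,480,270),2.4);print(np.round(w["pose"],3).tolist(),w["mtx"].tolist())
for l,z in dict(trough=.028,ratchet_grip=.088,stray_marker=.078,pawl_tail=.064).items():
    for n,p in (("w",w),("t",t)):
        for r in manip.pinpoint(p,l)[:3]: print(l,n,round(r["confidence"],2),np.round(r["at"],1),np.round(at_z(p,r["at"],z)[:2],3))
```

```text
3.5667 [0.57021097 0.07519109 0.33144587] [-4.50011237e-02  9.98986889e-01  2.26740744e-04  2.08807802e-04]
[[-0.09, 0.952, 0.292, 0.495], [0.996, 0.086, 0.027, 0.068], [0.001, 0.293, -0.956, 0.475], [0.0, 0.0, 0.0, 1.0]] [[365.53444727921345, 0.0, 275.099680717635], [0.0, 365.53444727921345, 206.45894125179532], [0.0, 0.0, 1.0]]
trough w 0.93 [221.9 181.9] [0.605 0.012]
trough w 0.38 [390.   50.2] [0.436 0.194]
trough t 0.61 [270.5 170.6] [0.607 0.012]
ratchet_grip w 0.65 [419.9 201.4] [0.593 0.238]
ratchet_grip w 0.34 [513.8 232.8] [0.62  0.351]
ratchet_grip t 0.59 [182.  167.2] [0.602 0.237]
stray_marker w 0.89 [278.1 194. ] [0.601 0.082]
pawl_tail w 0.55 [344.2 262. ] [0.684 0.171]
pawl_tail w 0.5 [545.4 110.2] [0.485 0.363]
```

View pics/w1.png

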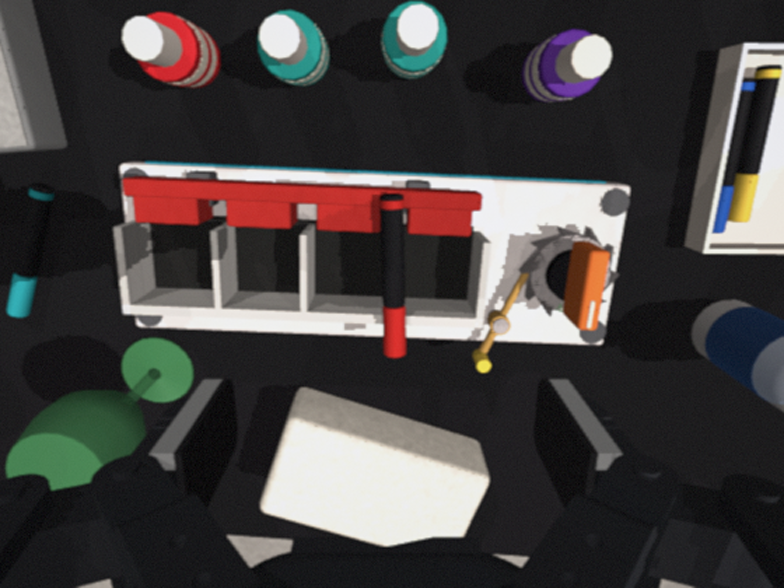

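Run:
```python
from h import *
w=manip.camera("wrist")
def fit(loc,obs):
    a=np.array(loc);b=np.array(obs);ca,cb=a.mean(0),b.mean(0);A=a-ca;B=b-cb
    th=np.arctan2((A[:,0]*B[:,1]-A[:,1]*B[:,0]).sum(),(A*B).sum());c,s=np.cos(th),np.sin(th);R=np.array([[c,-s],[s,c]])
    t=cb-R@ca;return th,t,b-(a@R.T+t)
px=[(122,165),(629,185),(605,345),(137,325)]
ob=[at_z(w,np.array(p)/1.4,.028)[:2] for p in px]
th,t,r=fit([(-.075,-.165),(-.075,.275),(.075,.275),(.075,-.165)],ob);print("mixer",th,t,r.round(4).tolist())
for n,p in dict(cyl0=(392,198),cyl1=(396,355)).items(): print(n,at_z(w,np.array(p)/1.4,.087))
for n,p in dict(crim=(142,38),t2=(280,36),teal=(417,26),viol=(590,57)).items(): print(n,at_z(w,np.array(p)/1.4,.096))
for n,p in dict(trayTL=(745,45),trayBL=(703,250)).items(): print(n,at_z(w,np.array(p)/1.4,.03))
for l in("paint_crimson","paint_teal","paint_violet"):
    for r in manip.pinpoint(w,l)[:4]: print(l,round(r["confidence"],2),np.round(r["at"],1),np.round(at_z(w,r["at"],0)[:2],3))
t=manip.camera("top")
for r in manip.outline_of(t,"pen_tray")[:1]:
    c=cv2.minAreaRect(np.argwhere(r["mask"])[:,::-1].astype(np.float32));B=cv2.boxPoints(c);print([at_z(t,b,.03)[:2].round(3).tolist() for b in B],at_z(t,c[0],.03)[:2])
for r in manip.outline_of(t,"console")[:1]:
    c=cv2.minAreaRect(np.argwhere(r["mask"])[:,::-1].astype(np.float32));B=cv2.boxPoints(c);print([at_z(t,b,.05)[:2].round(3).tolist() for b in B],at_z(t,c[0],.05)[:2])
```

```text
mixer 0.05123491940504756 [0.60684346 0.01563715] [[0.0018, 0.0024], [0.0008, -0.0035], [-0.0003, 0.0009], [-0.0023, 0.0002]]
cyl0 [0.54145474 0.07925518 0.087     ]
cyl1 [0.66933099 0.09499897 0.087     ]
crim [ 0.44955874 -0.09895705  0.096     ]
t2 [ 0.43969896 -0.00648069  0.096     ]
teal [0.42508639 0.08464601 0.096     ]
viol [0.43308874 0.20404789 0.096     ]
trayTL [0.40238119 0.34833902 0.03      ]
trayBL [0.56845328 0.36087517 0.03      ]
paint_teal 0.69 [214.9  39.4] [ 0.439 -0.007]
paint_teal 0.65 [291.2  37.2] [0.428 0.083]
paint_violet 0.59 [390.8  52.2] [0.434 0.204]
[[0.569, 0.474], [0.572, 0.345], [0.395, 0.333], [0.392, 0.459]] [0.48070623 0.40259379]
[[0.531, -0.204], [0.57, -0.433], [0.439, -0.447], [0.402, -0.221]] [ 0.48487944 -0.32616931]
```

>>> jog_arm:
  translation:
    - [10,4,-35]
    - [20,8,-70]
    - [35,12,-105]
    - [35,12,-140]
    - [35,12,-175]
    - [35,12,-205]
    - [35,12,-225]
    - [35,12,-240]
    - [35,12,-252]
    - [35,12,-252]
    - [35,12,-252]
  turn: [1,2,2,2,2,2,2,2,2,2,2]
  grip: 50
  grip_force: 30

```text
clock: 5.33
position: [0.605, 0.0877, 0.0802]
ee_rot: [-0.063, 0.998, 0.0, 0.0]
ft_force: [0.3, 0.2, 0.4]
grip_width: 0.587
```

>>> jog_arm:
  translation:
    - [0,0,0]
    - [0,0,0]
    - [0,0,0]
    - [0,0,0]
    - [0,0,0]
    - [0,0,0]
    - [0,0,0]
    - [0,0,20]
    - [0,0,50]
    - [0,0,85]
    - [0,0,121]
    - [0,0,121]
  turn: [0,0,0,0,0,0,0,0,0,0,0,0]
  grip: 5

```text
clock: 6.33
position: [0.6082, 0.088, 0.2092]
ee_rot: [-0.063, 0.998, 0.001, 0.006]
ft_force: [0.7, -0.8, 0.0]
grip_width: 0.203
```

>>> jog_arm:
  translation:
    - [-15,34,0]
    - [-30,68,0]
    - [-45,102,0]
    - [-60,136,0]
    - [-75,170,0]
    - [-90,205,0]
    - [-105,240,0]
    - [-120,275,0]
    - [-125,310,0]
    - [-126,343,0]
    - [-126,343,0]
    - [-126,343,0]
  turn: [0,-1,-2,-3,-3,-3,-3,-3,-3,-3,-3,-3]

```text
clock: 7.33
position: [0.4809, 0.4331, 0.2085]
ee_rot: [-0.039, 0.999, 0.001, 0.006]
ft_force: [0.2, -0.7, -0.8]
grip_width: 0.204
```

Run:
```python
from h import *
o=manip.get_obs();print(o["clock"],o["position"],o["ee_rot"],o["grip_width"])
w=manip.camera("wrist");t=manip.camera("top");save(w,"w2",s=1.3)
for n,p in (("w",w),("t",t)):
  for l,z in dict(pen_tray=0,stray_marker=o["position"][2]-.001).items():
    for r in manip.pinpoint(p,l)[:2]: print(l,n,round(r["confidence"],2),np.round(r["at"],1),np.round(at_z(p,r["at"],z)[:2],3))
```

```text
7.3333 [0.48090185 0.43312859 0.20849836] [-0.03894155  0.9992255   0.00126436  0.00550972] 0.20352289625889067
pen_tray w 0.74 [248.5 170.9] [0.481 0.408]
stray_marker w 0.68 [274.7 268. ] [0.477 0.433]
pen_tray t 0.86 [126.2 218.1] [0.483 0.405]
pen_tray t 0.3 [326.7 124.4] [ 0.747 -0.145]
stray_marker t 0.71 [ 84.8 208.4] [0.478 0.425]
stray_marker t 0.42 [366.4 163. ] [ 0.581 -0.21 ]
```

View pics/w2.png

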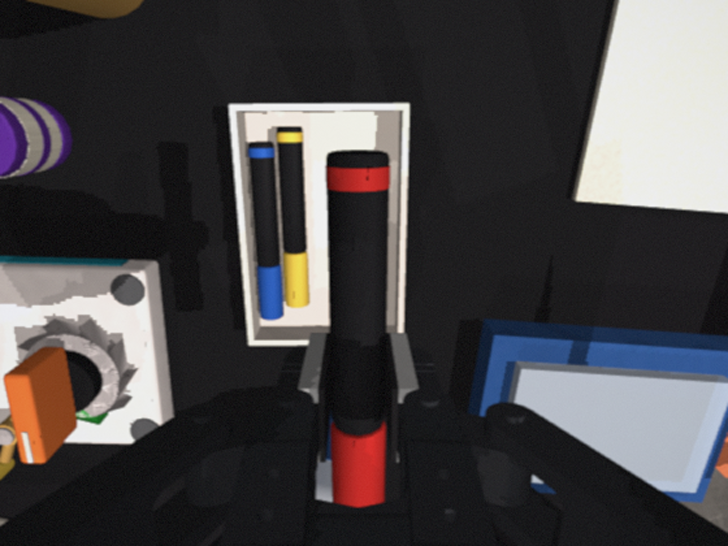

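>>> jog_arm:
  translation:
    - [1,-5,-35]
    - [1,-5,-70]
    - [1,-5,-105]
    - [1,-5,-140]
    - [1,-5,-165]
    - [1,-5,-182]
    - [1,-5,-192]
    - [1,-5,-198]
    - [1,-5,-198]
    - [1,-5,-198]
  turn: [0,0,0,0,0,0,0,0,0,0]

```text
clock: 8.47
position: [0.4844, 0.4252, 0.0126]
ee_rot: [-0.036, 0.999, 0.002, 0.007]
ft_force: [0.3, 0.7, -0.3]
grip_width: 0.202
```

>>> jog_arm:
  translation:
    - [0,0,0]
    - [0,0,0]
    - [0,0,0]
    - [0,0,0]
    - [0,0,20]
    - [0,0,50]
    - [0,0,85]
    - [0,0,120]
    - [0,0,155]
    - [0,0,190]
    - [0,0,190]
  turn: [0,0,0,0,0,0,0,0,0,0,0]
  grip: 32

```text
clock: 9.38
position: [0.4869, 0.4272, 0.2112]
ee_rot: [-0.036, 0.999, 0.006, 0.011]
ft_force: [1.5, -0.0, 1.0]
grip_width: 0.371
```

```bash
cat > bot.py <<'E'
from h import *
def look():
    o=manip.get_obs();print(o["clock"],o["position"].round(4),o["ee_rot"].round(3),round(o["grip_width"],3))
    w=manip.camera("wrist");t=manip.camera("top");s=manip.camera("side")
    for l in("stray_marker","paint_teal","paint_crimson","paint_violet","pen_tray"):
        for n,p in (("w",w),("t",t),("s",s)):
            print(l,n,[(round(r["confidence"],2),np.round(at_z(p,r["at"],0.004 if l[0]=="s" else 0)[:2],3).tolist()) for r in manip.pinpoint(p,l)[:4]])
    return w,t,s
E
python3 - <<'E'
from bot import *
w,t,s=look()
save(t,"t3",(80,120,480,320),2)
E
```

```text
9.3833 [0.4869 0.4272 0.2112] [-0.036  0.999  0.006  0.011] 0.371
stray_marker w [(0.7, [0.481, 0.426])]
stray_marker t [(0.79, [0.482, 0.417]), (0.34, [0.704, 0.191])]
stray_marker s [(0.58, [0.466, 0.411])]
paint_teal w []
paint_teal t [(0.84, [0.417, 0.095]), (0.63, [0.445, -0.017])]
paint_teal s [(0.74, [0.436, -0.011]), (0.57, [0.421, 0.084])]
paint_crimson w []
paint_crimson t []
paint_crimson s [(0.79, [0.439, -0.1])]
paint_violet w [(0.87, [0.434, 0.204])]
paint_violet t [(0.83, [0.193, 0.293]), (0.69, [0.296, 0.381]), (0.52, [0.436, 0.201])]
paint_violet s [(0.81, [0.186, 0.278]), (0.61, [0.433, 0.205]), (0.55, [0.318, 0.382])]
pen_tray w [(0.89, [0.484, 0.41])]
pen_tray t [(0.6, [0.485, 0.41]), (0.48, [0.43, 0.202])]
pen_tray s [(0.92, [0.482, 0.413]), (0.69, [0.637, 0.032]), (0.55, [0.519, -0.251])]
```

View pics/t3.png

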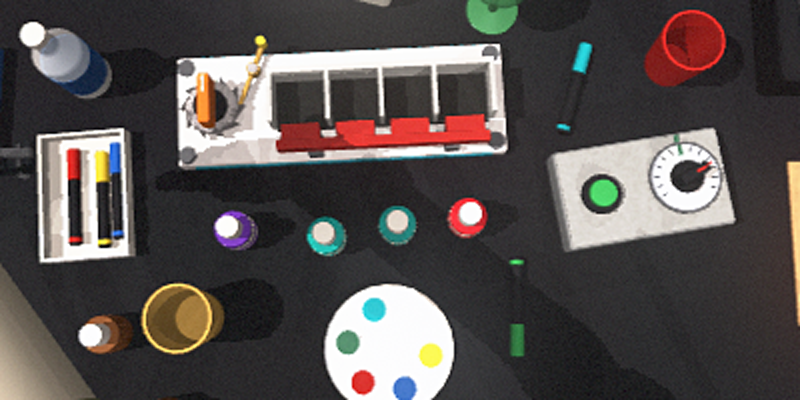

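>>> jog_arm:
  translation:
    - [-10,-35,0]
    - [-20,-70,0]
    - [-30,-105,0]
    - [-40,-140,0]
    - [-50,-175,0]
    - [-53,-210,0]
    - [-53,-223,-20]
    - [-53,-223,-50]
    - [-53,-223,-70]
    - [-53,-223,-70]
    - [-53,-223,-70]
    - [-53,-223,-70]
  turn: [0,0,0,0,0,0,0,0,0,0,0,0]
  grip: 60

```text
clock: 11.28
position: [0.4321, 0.2027, 0.134]
ee_rot: [-0.036, 0.999, 0.002, 0.007]
ft_force: [0.2, -0.9, -0.0]
grip_width: 0.702
```

Run:
```python
from bot import *
w,t,s=look()
```

```text
11.2833 [0.4321 0.2027 0.134 ] [-0.036  0.999  0.002  0.007] 0.702
stray_marker w [(0.74, [0.48, 0.424])]
stray_marker t []
stray_marker s [(0.41, [0.484, 0.414])]
paint_teal w [(0.97, [0.44, -0.009]), (0.82, [0.426, 0.083])]
paint_teal t [(0.86, [0.413, 0.092]), (0.63, [0.43, -0.013]), (0.43, [0.49, -0.327])]
paint_teal s [(0.64, [0.422, 0.085]), (0.57, [0.443, -0.012]), (0.34, [0.478, 0.412])]
paint_crimson w []
paint_crimson t [(0.74, [0.443, -0.098]), (0.35, [0.665, -0.39])]
paint_crimson s [(0.78, [0.44, -0.103])]
paint_violet w [(0.76, [0.434, 0.201]), (0.64, [0.3, 0.367])]
paint_violet t [(0.76, [0.303, 0.377]), (0.63, [0.433, 0.198])]
paint_violet s [(0.71, [0.436, 0.213]), (0.68, [0.3, 0.369]), (0.5, [0.195, 0.28])]
pen_tray w [(0.94, [0.485, 0.41])]
pen_tray t [(0.55, [0.602, 0.014]), (0.33, [0.428, 0.199])]
pen_tray s [(0.88, [0.483, 0.421])]
```

>>> jog_arm:
  translation:
    - [2,1,-30]
    - [2,1,-55]
    - [2,1,-69]
    - [2,1,-69]
    - [2,1,-69]
  turn: [0,0,0,0,0]

```text
clock: 12.6
position: [0.4332, 0.2029, 0.0635]
ee_rot: [-0.036, 0.999, 0.001, 0.006]
ft_force: [-0.3, 0.3, 0.5]
grip_width: 0.704
```

>>> jog_arm:
  translation:
    - [0,0,0]
    - [0,0,0]
    - [0,0,0]
    - [0,0,0]
    - [0,0,0]
    - [0,0,10]
    - [0,0,40]
    - [0,0,75]
    - [0,0,110]
    - [0,0,135]
    - [0,0,135]
    - [0,0,135]
  turn: [0,0,0,0,0,0,0,0,0,0,0,0]
  grip: 15
  grip_force: 40

```text
clock: 13.6
position: [0.4339, 0.2033, 0.2006]
ee_rot: [-0.036, 0.999, 0.003, 0.008]
ft_force: [0.3, 0.5, -2.0]
grip_width: 0.316
```

>>> jog_arm:
  translation:
    - [25,-22,0]
    - [50,-45,0]
    - [75,-68,0]
    - [100,-91,0]
    - [125,-114,0]
    - [150,-136,0]
    - [170,-154,0]
    - [170,-154,0]
    - [170,-154,0]
    - [170,-154,0]
  turn: [0,0,-1,-1,-1,-1,-1,-1,-1,-1]

```text
clock: 14.43
position: [0.603, 0.0498, 0.1994]
ee_rot: [-0.027, 1.0, 0.002, 0.006]
ft_force: [-1.0, 0.1, -1.6]
grip_width: 0.322
```

Run:
```python
from bot import *
o=manip.get_obs();print(o["position"],o["ee_rot"])
w=manip.camera("wrist");t=manip.camera("top");save(w,"w4",s=1.4)
for n,p in (("w",w),("t",t)):
  for l,z in dict(trough=.028,ratchet_grip=.088,mixer=0).items():
    print(l,n,[(round(r["confidence"],2),np.round(at_z(p,r["at"],z)[:2],3).tolist()) for r in manip.pinpoint(p,l)[:3]])
R=lambda x,y:(.606-y*.051+x,.014+y+x*.051)
for pt in [(-.075,.275),(.075,.275),(-.075,-.165),(.075,-.165)]: print(pt,(proj(w,[*R(*pt),.028])*1.4).round())
for pt in [(.034,.0),(.034,.07),(.034,-.07),(0.034,.142)]: print(pt,(proj(w,[*R(*pt),.078])*1.4).round())
```

```text
[0.60299791 0.04975977 0.19936557] [-0.02738905  0.99960098  0.00238191  0.00648474]
trough w [(0.96, [0.604, 0.014])]
ratchet_grip w []
mixer w [(0.96, [0.608, 0.01])]
trough t [(0.74, [0.61, 0.009])]
ratchet_grip t [(0.68, [0.589, 0.238])]
mixer t [(0.73, [0.605, 0.017]), (0.54, [0.669, -0.387])]
(-0.075, 0.275) [791. 133.]
(0.075, 0.275) [737. 365.]
(-0.075, -0.165) [ 39. 130.]
(0.075, -0.165) [ 85. 364.]
(0.034, 0.0) [319. 337.]
(0.034, 0.07) [445. 337.]
(0.034, -0.07) [193. 337.]
(0.034, 0.142) [574. 338.]
```

View pics/w4.png

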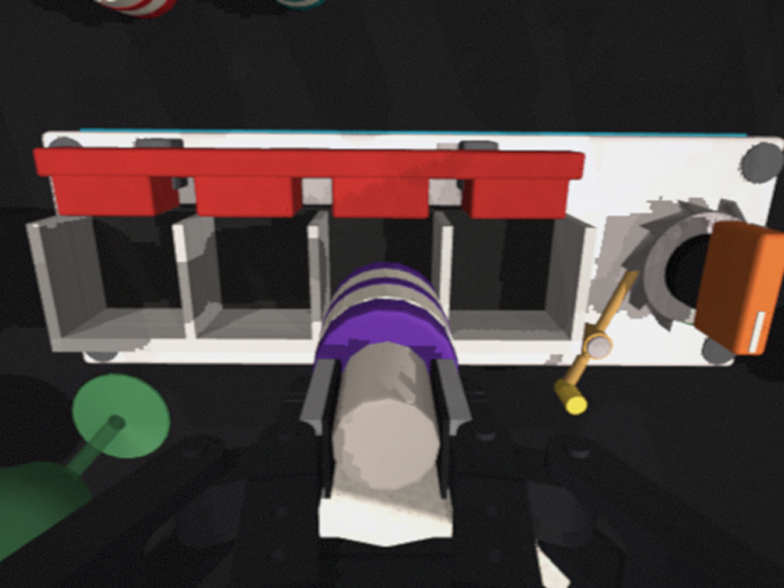

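>>> jog_arm:
  translation:
    - [1,0,-30]
    - [1,0,-55]
    - [1,0,-75]
    - [1,0,-90]
    - [1,0,-100]
    - [1,0,-106]
    - [1,0,-106]
    - [1,0,-106]
  turn: [0,0,0,0,0,0,0,0]

```text
clock: 15.5
position: [0.6051, 0.0498, 0.0954]
ee_rot: [-0.028, 1.0, 0.003, 0.008]
ft_force: [-0.5, -0.5, -1.6]
grip_width: 0.316
```

>>> jog_arm:
  translation:
    - [0,0,-2]
    - [0,0,-3]
    - [0,0,-3]
  turn: [0,0,0]

```text
clock: 15.75
position: [0.6056, 0.0498, 0.093]
ee_rot: [-0.028, 1.0, 0.003, 0.009]
ft_force: [-0.0, -0.7, -1.1]
grip_width: 0.316
```

>>> jog_arm:
  translation:
    - [0,0,0]
    - [0,0,0]
    - [0,0,0]
    - [0,0,0]
    - [0,0,15]
    - [0,0,45]
    - [-10,2,60]
    - [-45,8,60]
    - [-85,16,60]
    - [-125,25,60]
    - [-165,32,50]
    - [-180,34,45]
  turn: [0,0,0,0,0,0,0,0,0,0,0,0]
  grip: 55

```text
clock: 16.75
position: [0.4211, 0.0846, 0.137]
ee_rot: [-0.029, 1.0, 0.003, 0.008]
ft_force: [0.1, -0.1, -0.8]
grip_width: 0.644
```

>>> jog_arm:
  translation:
    - [0,0,0]
    - [0,0,0]
    - [0,0,0]
  turn: [0,0,0]

```text
clock: 17.0
position: [0.4223, 0.0846, 0.1377]
ee_rot: [-0.028, 1.0, 0.003, 0.008]
ft_force: [0.5, -0.3, -0.4]
grip_width: 0.648
```

Run:
```python
from bot import *
w,t,s=look()
save(w,"w5",s=1)
```

```text
17.0 [0.4223 0.0846 0.1377] [-0.028  1.     0.003  0.008] 0.648
stray_marker w []
stray_marker t [(0.88, [0.483, 0.415])]
stray_marker s [(0.64, [0.468, 0.41])]
paint_teal w [(0.85, [0.428, 0.083]), (0.85, [0.441, -0.007])]
paint_teal t [(0.78, [0.441, -0.005])]
paint_teal s [(0.65, [0.419, 0.097]), (0.57, [0.438, -0.011])]
paint_crimson w [(0.97, [0.451, -0.1])]
paint_crimson t [(0.74, [0.455, -0.105])]
paint_crimson s [(0.73, [0.446, -0.103])]
paint_violet w []
paint_violet t [(0.73, [0.604, 0.048]), (0.71, [0.187, 0.291])]
paint_violet s [(0.78, [0.625, 0.07]), (0.57, [0.307, 0.367]), (0.54, [0.195, 0.285])]
pen_tray w []
pen_tray t [(0.77, [0.484, 0.403]), (0.53, [0.493, -0.285])]
pen_tray s [(0.7, [0.472, 0.42])]
```

>>> jog_arm:
  translation:
    - [4,-1,-30]
    - [4,-1,-58]
    - [4,-1,-74]
    - [4,-1,-74]
    - [4,-1,-74]
  turn: [0,0,0,0,0]

```text
clock: 18.32
position: [0.4247, 0.0834, 0.0629]
ee_rot: [-0.029, 1.0, 0.003, 0.007]
ft_force: [0.9, 1.0, 0.2]
grip_width: 0.641
```

>>> jog_arm:
  translation:
    - [0,0,0]
    - [0,0,0]
    - [0,0,0]
    - [0,0,0]
    - [0,0,0]
    - [0,0,10]
    - [0,0,40]
    - [0,0,75]
    - [0,0,110]
    - [0,0,135]
    - [0,0,135]
    - [0,0,135]
  turn: [0,0,0,0,0,0,0,0,0,0,0,0]
  grip: 15

```text
clock: 19.32
position: [0.4255, 0.0836, 0.1999]
ee_rot: [-0.029, 1.0, 0.004, 0.009]
ft_force: [-0.4, 0.2, -2.2]
grip_width: 0.315
```

>>> jog_arm:
  translation:
    - [25,-16,0]
    - [55,-32,0]
    - [85,-49,0]
    - [115,-66,0]
    - [145,-84,0]
    - [170,-98,0]
    - [181,-104,0]
    - [181,-104,0]
    - [181,-104,0]
    - [181,-104,0]
  turn: [0,0,0,0,0,0,0,0,0,0]

```text
clock: 20.15
position: [0.6054, -0.0199, 0.199]
ee_rot: [-0.029, 1.0, 0.004, 0.008]
ft_force: [0.4, 0.4, -1.5]
grip_width: 0.315
```

>>> jog_arm:
  translation:
    - [1,-1,-30]
    - [1,-1,-55]
    - [1,-1,-75]
    - [1,-1,-90]
    - [1,-1,-100]
    - [1,-1,-106]
    - [1,-1,-108]
    - [1,-1,-108]
    - [1,-1,-108]
  turn: [0,0,0,0,0,0,0,0,0]

```text
clock: 20.9
position: [0.6068, -0.0203, 0.0921]
ee_rot: [-0.029, 1.0, 0.004, 0.009]
ft_force: [-0.7, 0.1, 2.5]
grip_width: 0.319
```

>>> jog_arm:
  translation:
    - [0,0,0]
    - [0,0,0]
    - [0,0,0]
    - [0,0,0]
    - [0,0,15]
    - [0,0,45]
    - [-10,-5,60]
    - [-45,-22,60]
    - [-80,-40,60]
    - [-115,-60,60]
    - [-145,-75,50]
    - [-157,-79,45]
  turn: [0,0,0,0,0,0,0,0,0,0,0,0]
  grip: 55

```text
clock: 21.9
position: [0.4461, -0.1018, 0.1364]
ee_rot: [-0.027, 1.0, 0.005, 0.008]
ft_force: [0.7, 0.4, 0.4]
grip_width: 0.646
```

>>> jog_arm:
  translation:
    - [0,0,0]
    - [0,0,0]
    - [0,0,0]
  turn: [0,0,0]

```text
clock: 22.15
position: [0.4472, -0.1015, 0.1369]
ee_rot: [-0.027, 1.0, 0.004, 0.009]
ft_force: [-0.5, 0.7, 0.5]
grip_width: 0.643
```

Run:
```python
from bot import *
w,t,s=look()
save(w,"w6",s=1)
```

```text
22.15 [ 0.4472 -0.1015  0.1369] [-0.027  1.     0.004  0.009] 0.643
stray_marker w []
stray_marker t [(0.54, [0.479, 0.422])]
stray_marker s [(0.46, [0.475, 0.408])]
paint_teal w [(0.61, [0.439, -0.005])]
paint_teal t [(0.86, [0.6, -0.012]), (0.71, [0.434, -0.012]), (0.42, [0.485, -0.331])]
paint_teal s [(0.81, [0.44, -0.009]), (0.7, [0.472, 0.407]), (0.51, [0.628, -0.003]), (0.41, [0.437, -0.098])]
paint_crimson w [(0.76, [0.447, -0.101])]
paint_crimson t []
paint_crimson s [(0.69, [0.453, -0.097]), (0.6, [0.329, 0.241])]
paint_violet w [(0.91, [0.632, 0.067])]
paint_violet t [(0.94, [0.29, 0.37]), (0.86, [0.612, 0.051]), (0.77, [0.194, 0.287])]
paint_violet s [(0.79, [0.311, 0.383]), (0.53, [0.188, 0.287])]
pen_tray w [(0.57, [0.448, -0.098])]
pen_tray t [(0.95, [0.485, 0.409])]
pen_tray s [(0.61, [0.474, 0.413])]
```

Crimson at about (0.449, −0.100).

>>> jog_arm:
  translation:
    - [3,1,-30]
    - [3,1,-58]
    - [3,1,-73]
    - [3,1,-73]
    - [3,1,-73]
  turn: [0,0,0,0,0]

```text
clock: 23.47
position: [0.4487, -0.101, 0.0633]
ee_rot: [-0.027, 1.0, 0.004, 0.007]
ft_force: [0.6, 0.2, 0.5]
grip_width: 0.643
```

>>> jog_arm:
  translation:
    - [0,0,0]
    - [0,0,0]
    - [0,0,0]
    - [0,0,0]
    - [0,0,0]
    - [0,0,10]
    - [0,0,40]
    - [0,0,75]
    - [0,0,110]
    - [0,0,135]
    - [0,0,135]
    - [0,0,135]
  turn: [0,0,0,0,0,0,0,0,0,0,0,0]
  grip: 15

```text
clock: 24.47
position: [0.4494, -0.1012, 0.2]
ee_rot: [-0.027, 1.0, 0.005, 0.009]
ft_force: [0.0, 0.6, -1.6]
grip_width: 0.318
```

>>> jog_arm:
  translation:
    - [25,1,0]
    - [55,2,0]
    - [85,4,0]
    - [115,6,0]
    - [145,8,0]
    - [162,8,0]
    - [162,8,0]
    - [162,8,0]
    - [162,8,0]
  turn: [0,0,0,0,0,0,0,0,0]

```text
clock: 25.22
position: [0.6102, -0.0936, 0.199]
ee_rot: [-0.026, 1.0, 0.004, 0.008]
ft_force: [0.3, -0.6, -0.7]
grip_width: 0.318
```

>>> jog_arm:
  translation:
    - [1,1,-30]
    - [1,1,-55]
    - [1,1,-75]
    - [1,1,-90]
    - [1,1,-100]
    - [1,1,-106]
    - [1,1,-108]
    - [1,1,-108]
    - [1,1,-108]
  turn: [0,0,0,0,0,0,0,0,0]

```text
clock: 25.97
position: [0.6117, -0.0924, 0.0924]
ee_rot: [-0.026, 1.0, 0.005, 0.009]
ft_force: [-0.8, 2.1, 4.7]
grip_width: 0.311
```

>>> jog_arm:
  translation:
    - [0,0,0]
    - [0,0,0]
    - [0,0,0]
    - [0,0,0]
    - [0,0,15]
    - [0,0,45]
    - [0,0,80]
    - [-20,-15,110]
    - [-40,-45,130]
    - [-60,-80,140]
    - [-80,-115,150]
    - [-90,-150,160]
  turn: [0,0,0,0,0,0,0,0,0,0,0,0]
  grip: 55

```text
clock: 26.97
position: [0.5195, -0.2444, 0.2535]
ee_rot: [-0.026, 1.0, 0.005, 0.009]
ft_force: [0.2, -0.8, 0.2]
grip_width: 0.643
```

>>> jog_arm:
  translation:
    - [-15,-30,0]
    - [-30,-60,0]
    - [-45,-90,0]
    - [-50,-110,0]
    - [-50,-110,0]
    - [-50,-110,0]
  turn: [0,0,0,0,0,0]

```text
clock: 27.47
position: [0.4685, -0.3556, 0.2533]
ee_rot: [-0.024, 1.0, 0.005, 0.009]
ft_force: [0.4, 1.0, 0.3]
grip_width: 0.644
```

Run:
```python
from bot import *
w,t,s=look()
save(w,"w7",s=1.4)
for l,z in dict(console=0,zero_grip=.091,jog_top=.072).items():
  for n,p in (("w",w),("t",t),("s",s)):
    print(l,n,[(round(r["confidence"],2),np.round(np.array(r["at"])*1.4),np.round(at_z(p,r["at"],z)[:2],3).tolist()) for r in manip.pinpoint(p,l)[:3]])
```

```text
27.4667 [ 0.4685 -0.3556  0.2533] [-0.024  1.     0.005  0.009] 0.644
stray_marker w []
stray_marker t [(0.77, [0.48, 0.417])]
stray_marker s [(0.42, [0.476, 0.411]), (0.32, [0.636, -0.25])]
paint_teal w [(0.39, [0.623, 0.01])]
paint_teal t [(0.54, [0.441, -0.006]), (0.37, [0.617, 0.003])]
paint_teal s [(0.86, [0.436, -0.014]), (0.61, [0.616, -0.006]), (0.47, [0.331, -0.18]), (0.34, [0.655, 0.3])]
paint_crimson w [(0.61, [0.628, -0.074]), (0.47, [0.485, -0.331])]
paint_crimson t [(0.8, [0.623, -0.099]), (0.6, [0.641, -0.253]), (0.16, [0.49, 0.407])]
paint_crimson s [(0.83, [0.626, -0.066]), (0.51, [0.665, 0.309])]
paint_violet w []
paint_violet t [(0.91, [0.299, 0.376]), (0.72, [0.605, 0.049]), (0.63, [0.188, 0.291])]
paint_violet s [(0.69, [0.599, 0.074]), (0.66, [0.311, 0.374])]
pen_tray w []
pen_tray t [(0.61, [0.613, 0.013]), (0.56, [0.48, 0.41])]
pen_tray s [(0.61, [0.468, 0.421]), (0.2, [0.492, -0.326])]
console w [(0.65, array([414., 248.]), [0.484, -0.33])]
console t [(0.76, array([553., 301.]), [0.489, -0.327]), (0.65, array([247., 391.]), [0.318, 0.264])]
console s [(0.7, array([506., 393.]), [0.491, -0.327])]
zero_grip w [(0.86, array([341., 299.]), [0.498, -0.38]), (0.63, array([342., 444.]), [0.603, -0.378])]
zero_grip t []
zero_grip s [(0.59, array([540., 383.]), [0.506, -0.382])]
jog_top w []
jog_top t [(0.67, array([533., 301.]), [0.479, -0.27]), (0.66, array([168., 303.]), [0.477, 0.396])]
jog_top s [(0.44, array([487., 362.]), [0.478, -0.272])]
```

View pics/w7.png

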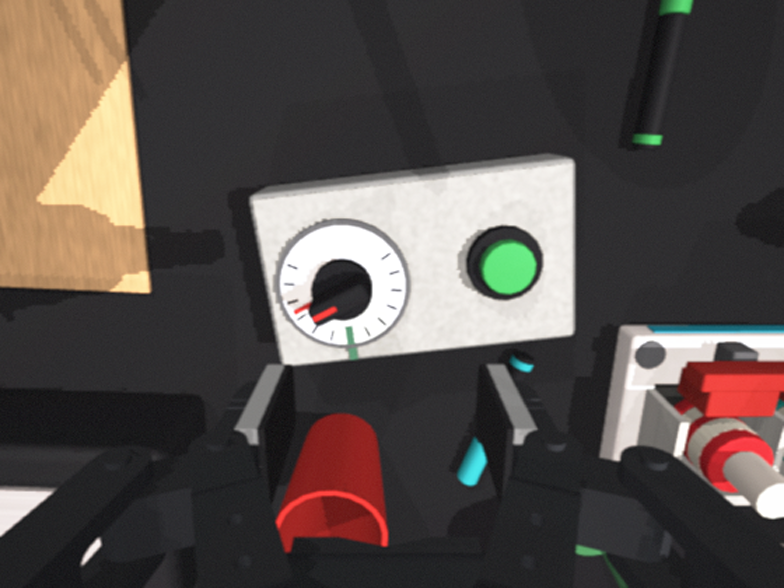

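Run:
```python
from h import *
w=manip.camera("wrist")
g=lambda p,z:at_z(w,np.array(p)/1.4,z)[:2]
c=g((342,283),.058);z=g((351,343),.058);p=g((299,310),.058)
print("dial",c,"zero",z,np.degrees(np.arctan2(*(z-c)[::-1])),"ptr",p,np.degrees(np.arctan2(*(p-c)[::-1])))
a=g((336,309),.097);b=g((315,319),.097);print("stripe",a,b,np.degrees(np.arctan2(*(b-a)[::-1])))
B=[g(x,.05) for x in((251,200),(574,163),(574,333),(283,364))];print("console",np.round(B,3).tolist(),[np.degrees(np.arctan2(*(v)[::-1])) for v in (B[1]-B[0],B[2]-B[3],B[3]-B[0],B[2]-B[1])],np.mean(B,0))
print("jog",g((510,267),.072))
# bar in image
f=w["frame"];m=(f.max(2)<45).astype(np.uint8);m[:,:]=m*0+m
y0,y1,x0,x1=180,232,215,275
pts=np.argwhere(m[y0:y1,x0:x1])[:,::-1]+[x0,y0];r=cv2.minAreaRect(pts.astype(np.float32));print(r,[g(q*1.4,.097).round(3).tolist() for q in cv2.boxPoints(r)])
save(w,"w8",(190,150,310,270),5)
```

```text
dial [ 0.49834434 -0.38060598] zero [ 0.54315595 -0.3729975 ] 9.63624473098177 ptr [ 0.5196688  -0.41020085] -54.225522242577675
stripe [ 0.50304879 -0.38146481] [ 0.51033502 -0.3943993 ] -60.60665513892577
console [[0.446, -0.443], [0.411, -0.231], [0.531, -0.21], [0.566, -0.423]] [np.float64(99.35827546969769), np.float64(99.38074708228106), np.float64(9.490762637876571), np.float64(9.545912569174154)] [ 0.48832253 -0.32691905]
jog [ 0.47749448 -0.26986918]
((242.27947998046875, 204.9039306640625), (40.706424713134766, 40.97074890136719), 7.594643592834473) [[0.506, -0.399], [0.469, -0.395], [0.472, -0.361], [0.509, -0.364]]
```

View pics/w8.png

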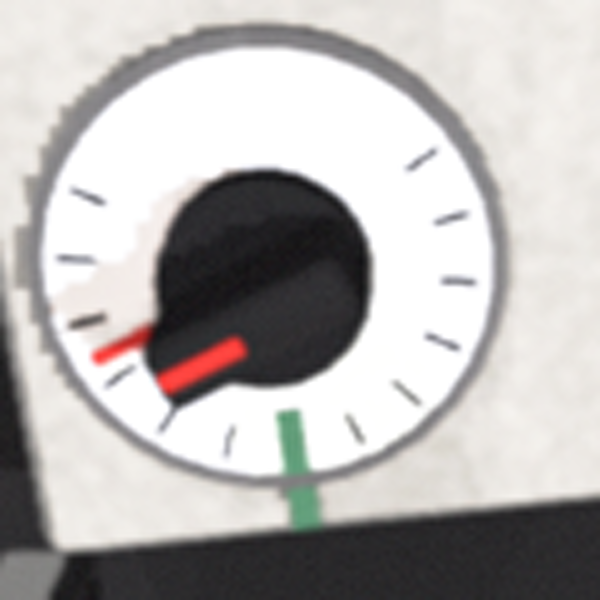

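>>> jog_arm:
  translation:
    - [5,-4,-10]
    - [10,-8,-25]
    - [15,-12,-40]
    - [20,-16,-55]
    - [25,-20,-70]
    - [30,-25,-85]
    - [30,-25,-100]
    - [30,-25,-100]
    - [30,-25,-100]
    - [30,-25,-100]
    - [30,-25,-100]
    - [30,-25,-100]
  turn: [-7,-14,-21,-28,-35,-42,-49,-56,-61,-61,-61,-61]
  grip: 50

```text
clock: 29.87
position: [0.4996, -0.3794, 0.1536]
ee_rot: [0.484, 0.875, -0.0, 0.011]
ft_force: [0.1, -0.1, -0.5]
grip_width: 0.586
```

Run:
```python
from h import *
o=manip.get_obs();print(o["position"],o["ee_rot"],o["joint_pos"])
w=manip.camera("wrist");save(w,"w9",s=1.2)
print((proj(w,[.499,-.381,.097])*1.2).round(),[(r["confidence"],at_z(w,r["at"],.091)) for r in manip.pinpoint(w,"zero_grip")])
```

```text
[ 0.49956129 -0.37939527  0.15360935] [ 4.83574015e-01  8.75237671e-01 -3.74528410e-04  1.07261754e-02] [-0.10790249  0.50958765  0.92293798  1.61328762 -0.4329367   1.21312037
  1.46137675]
[328. 275.] [(0.73, array([ 0.50125187, -0.38046978,  0.091     ]))]
```

View pics/w9.png

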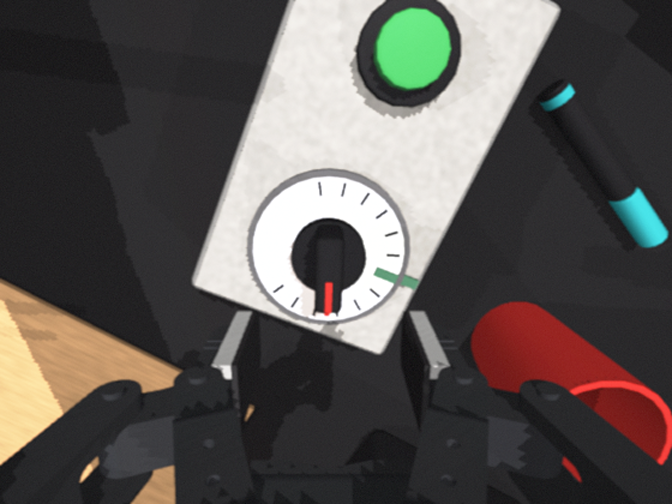

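>>> jog_arm:
  translation:
    - [0,0,0]
    - [0,0,0]
    - [0,0,0]
    - [0,0,0]
    - [0,0,0]
    - [0,0,0]
    - [0,0,0]
    - [0,0,0]
    - [0,0,0]
    - [0,0,0]
    - [0,0,0]
    - [0,0,0]
  turn: [-7,-14,-21,-28,-35,-42,-49,-56,-63,-70,-77,-84]

```text
clock: 30.97
position: [0.4997, -0.3794, 0.1538]
ee_rot: [0.946, 0.324, -0.007, 0.008]
ft_force: [0.7, -0.2, -0.2]
grip_width: 0.585
```

>>> jog_arm:
  translation:
    - [0,0,0]
    - [0,0,0]
    - [0,0,0]
    - [0,0,0]
    - [0,0,0]
    - [0,0,0]
    - [0,0,0]
    - [0,0,0]
    - [0,0,0]
    - [0,0,0]
    - [0,0,0]
    - [0,0,0]
  turn: [-7,-14,-21,-28,-35,-42,-49,-56,-63,-70,-77,-84]

```text
clock: 31.97
position: [0.4998, -0.3794, 0.1538]
ee_rot: [0.919, -0.394, -0.01, 0.001]
ft_force: [-0.0, 0.1, -0.7]
grip_width: 0.585
```

>>> jog_arm:
  translation:
    - [0,0,0]
    - [0,0,0]
    - [0,0,0]
    - [0,0,0]
    - [0,0,0]
  turn: [-6,-12,-12,-12,-12]

```text
clock: 32.38
position: [0.4998, -0.3793, 0.1538]
ee_rot: [0.874, -0.486, -0.01, -0.001]
ft_force: [0.4, 0.3, -0.1]
grip_width: 0.587
```

Run:
```python
from h import *
from scipy.spatial.transform import Rotation as Ro
o=manip.get_obs();R=Ro.from_quat(o["ee_rot"]).as_matrix();print(o["clock"],o["position"],o["joint_pos"].round(3),np.degrees(np.arctan2(R[1,1],R[0,1])),R[:,2])
```

```text
32.3833 [ 0.49984765 -0.37932178  0.153822  ] [-0.265  0.8    1.319  1.578 -0.774  1.403 -1.454] -148.16883325194627 [-0.01778785  0.01116561 -0.99977944]
```

>>> jog_arm:
  translation:
    - [0,-1,-25]
    - [0,-1,-50]
    - [0,-1,-70]
    - [0,-1,-79]
    - [0,-1,-79]
    - [0,-1,-79]
  turn: [0,0,0,0,0,0]

```text
clock: 32.88
position: [0.4999, -0.3806, 0.0754]
ee_rot: [0.874, -0.486, -0.01, -0.0]
ft_force: [0.4, 0.3, 0.9]
grip_width: 0.583
```

>>> jog_arm:
  translation:
    - [0,0,0]
    - [0,0,0]
    - [0,0,0]
    - [0,0,0]
    - [0,0,0]
    - [0,0,0]
    - [0,0,0]
    - [0,0,0]
  turn: [0,0,0,0,0,0,0,0]
  grip: 5
  grip_force: 40

```text
clock: 33.55
position: [0.5003, -0.3809, 0.0766]
ee_rot: [0.874, -0.485, -0.01, -0.0]
ft_force: [-0.9, 1.1, 6.2]
grip_width: 0.156
```

```bash
cat > st.py <<'E'
from h import *
from scipy.spatial.transform import Rotation as Ro
def st():
    o=manip.get_obs();R=Ro.from_quat(o["ee_rot"]).as_matrix();print(o["clock"],o["position"].round(4),o["joint_pos"].round(3),"jaw",np.degrees(np.arctan2(R[1,1],R[0,1])).round(2),R[:,2].round(3),"F",o["ft_force"].round(1),"M",o["torque"].round(2),"w",round(o["grip_width"]*85.4,1))
if __name__=="__main__": st()
E
python3 st.py
```

```text
33.55 [ 0.5003 -0.3809  0.0766] [-0.234  0.868  1.237  1.645 -0.844  1.285 -1.414] jaw -148.09 [-0.017  0.01  -1.   ] F [-0.9  1.1  6.2] M [ 0.38  0.1  -0.01] w 13.3
```

Gripped. Turn by +67.5°.

>>> jog_arm:
  translation:
    - [0,0,0]
    - [0,0,0]
    - [0,0,0]
    - [0,0,0]
    - [0,0,0]
    - [0,0,0]
    - [0,0,0]
    - [0,0,0]
    - [0,0,0]
    - [0,0,0]
    - [0,0,0]
    - [0,0,0]
  turn: [6,12,18,24,30,36,42,48,54,60,66,67.5]

```text
clock: 34.55
position: [0.4997, -0.3821, 0.0767]
ee_rot: [0.996, 0.084, -0.008, 0.006]
ft_force: [-0.3, -6.9, -7.9]
grip_width: 0.153
```

>>> jog_arm:
  translation:
    - [0,0,0]
    - [0,0,0]
    - [0,0,0]
  turn: [0,0,0]

```text
clock: 34.8
position: [0.4997, -0.3821, 0.0767]
ee_rot: [0.996, 0.084, -0.008, 0.006]
ft_force: [1.7, -2.7, -5.9]
grip_width: 0.155
```

```bash
python3 st.py
```

```text
34.8 [ 0.4997 -0.3821  0.0767] [-0.156  0.699  1.025  1.656 -0.621  1.158 -0.378] jaw -80.37 [-0.016 -0.013 -1.   ] F [ 1.7 -2.7 -5.9] M [-0.34 -0.26  0.04] w 13.2
```

>>> jog_arm:
  translation:
    - [0,0,0]
    - [0,0,0]
    - [0,0,0]
    - [0,0,0]
    - [0,0,20]
    - [0,0,50]
    - [0,0,85]
    - [0,0,120]
    - [-15,0,155]
    - [-30,0,180]
    - [-30,0,180]
    - [-30,0,180]
  turn: [0,0,0,0,0,0,0,0,0,0,0,0]
  grip: 50

```text
clock: 35.8
position: [0.4695, -0.3828, 0.2582]
ee_rot: [0.996, 0.083, -0.007, 0.006]
ft_force: [0.1, 0.7, -0.5]
grip_width: 0.585
```

Run:
```python
from h import *
import st;st.st()
w=manip.camera("wrist");t=manip.camera("top")
r=manip.pinpoint(w,"zero_grip");print([(x["confidence"],x["at"],at_z(w,x["at"],.091)) for x in r])
print(proj(w,[.499,-.381,.058]))
c=proj(w,[.499,-.381,.058]).astype(int);x,y=np.clip(c-60,0,[439,299])
a=w["frame"][y:y+120,x:x+120,::-1];b=t["frame"][120:240,170:350,::-1]
im=np.zeros((480,1000,3),np.uint8);im[:480,:480]=cv2.resize(a,(480,480));im[:347,480:]=cv2.resize(b,(520,347));im=cv2.resize(im,(800,384));cv2.imwrite("pics/c10.png",im);print(x,y)
```

```text
35.8 [ 0.4695 -0.3828  0.2582] [-0.259  0.496  1.201  1.519 -0.445  1.44  -0.446] jaw -80.44 [-0.013 -0.014 -1.   ] F [ 0.1  0.7 -0.5] M [-0.01 -0.02  0.03] w 50.0
[(0.64, [281.1, 148.0], array([ 0.49817172, -0.38483236,  0.091     ]))]
[276.23557416 140.89677326]
216 80
```

View pics/c10.png

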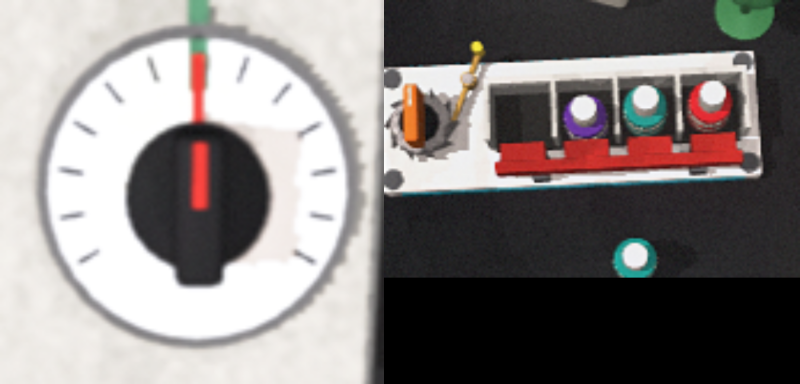

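>>> jog_arm:
  translation:
    - [3,25,0]
    - [6,50,0]
    - [9,75,0]
    - [12,100,0]
    - [15,125,0]
    - [18,150,0]
    - [21,175,0]
    - [24,200,0]
    - [27,225,0]
    - [30,250,0]
    - [33,275,0]
    - [36,300,0]
  turn: [7,14,21,28,35,42,49,56,63,70,77,84]

```text
clock: 36.95
position: [0.5059, -0.0794, 0.2548]
ee_rot: [0.681, 0.732, -0.003, 0.01]
ft_force: [0.0, 0.6, 0.0]
grip_width: 0.588
```

>>> jog_arm:
  translation:
    - [4,25,0]
    - [8,50,0]
    - [12,75,0]
    - [16,100,0]
    - [20,125,0]
    - [24,150,0]
    - [28,175,0]
    - [32,200,0]
    - [36,225,0]
    - [40,250,0]
    - [44,275,0]
    - [46,290,0]
  turn: [7,14,21,28,35,42,49,56,63,70,77,84]

```text
clock: 37.95
position: [0.5511, 0.2144, 0.2529]
ee_rot: [0.012, 1.0, 0.004, 0.008]
ft_force: [-0.0, -0.6, 0.3]
grip_width: 0.583
```

>>> jog_arm:
  translation:
    - [0,0,0]
    - [0,0,0]
    - [0,0,0]
    - [0,0,0]
  turn: [0,0,0,0]

```text
clock: 38.28
position: [0.5512, 0.2127, 0.2527]
ee_rot: [0.014, 1.0, 0.003, 0.008]
ft_force: [0.4, -1.3, 0.3]
grip_width: 0.588
```

Run:
```python
from bot import *
import st;st.st()
w,t,s=look()
save(w,"w11",s=1.4)
r=manip.pinpoint(w,"ratchet_grip");print([(x["confidence"],np.array(x["at"])*1.4,at_z(w,x["at"],.088)) for x in r])
```

```text
38.2833 [0.5512 0.2127 0.2527] [-1.008  0.263  0.682  1.572 -0.169  1.349  1.233] jaw 88.35 [ 0.016  0.006 -1.   ] F [ 0.4 -1.3  0.3] M [-0.03  0.01 -0.02] w 50.2
38.2833 [0.5512 0.2127 0.2527] [0.014 1.    0.003 0.008] 0.588
stray_marker w [(0.75, [0.479, 0.425])]
stray_marker t [(0.42, [0.613, 0.016])]
stray_marker s [(0.73, [0.472, 0.413]), (0.73, [0.671, 0.31])]
paint_teal w [(0.71, [0.619, -0.039]), (0.65, [0.44, -0.006])]
paint_teal t [(0.78, [0.439, -0.004]), (0.54, [0.604, -0.019])]
paint_teal s [(0.8, [0.625, -0.009]), (0.63, [0.439, 0.0]), (0.19, [0.49, -0.326])]
paint_crimson w []
paint_crimson t [(0.69, [0.621, -0.1]), (0.37, [0.749, -0.143])]
paint_crimson s [(0.53, [0.624, -0.07])]
paint_violet w [(0.97, [0.605, 0.034])]
paint_violet t [(0.55, [0.6, 0.049])]
paint_violet s [(0.71, [0.657, 0.301]), (0.57, [0.195, 0.29]), (0.53, [0.301, 0.369]), (0.47, [0.616, 0.076])]
pen_tray w [(0.76, [0.482, 0.408])]
pen_tray t []
pen_tray s []
[(0.64, array([430.5, 317.1]), array([0.59250679, 0.24183897, 0.088     ]))]
```

View pics/w11.png

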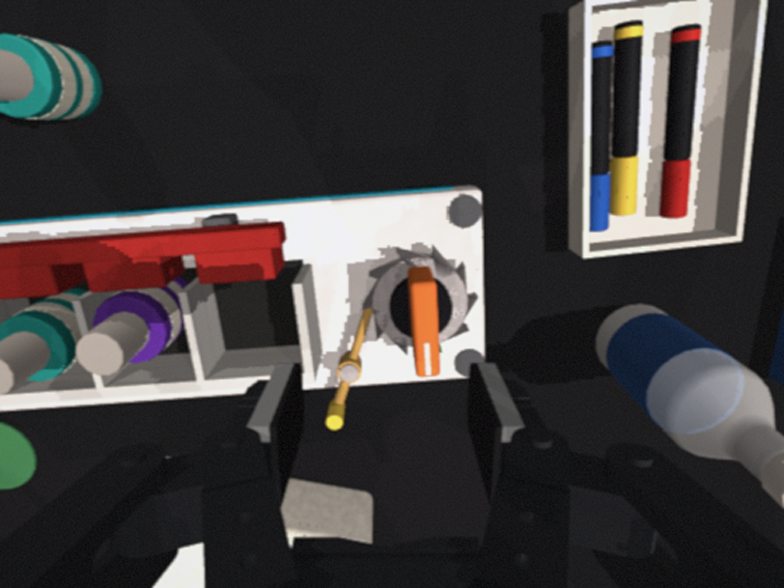

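Run:
```python
from h import *
w=manip.camera("wrist")
g=lambda p,z:at_z(w,np.array(p)/1.4,z)[:2]
# orange mask
f=cv2.cvtColor(w["frame"],cv2.COLOR_RGB2HSV);m=cv2.inRange(f,(3,150,120),(18,255,255));m[:, :280]=0;m[:,330:]=0;m[:180]=0;m[275:]=0
pts=np.argwhere(m)[:,::-1].astype(np.float32);r=cv2.minAreaRect(pts);print(len(pts),r,[(q*1.4).round().tolist() for q in cv2.boxPoints(r)])
a,b=g((422,267),.102),g((427.5,374),.102);print(a,b,(a+b)/2,np.linalg.norm(b-a),np.degrees(np.arctan2(*(b-a)[::-1])))
l=[g((437,275),.102),g((440,374),.102)];print(np.degrees(np.arctan2(*(l[1]-l[0])[::-1])))
```

```text
1081 ((301.2672424316406, 230.54312133789062), (74.63569641113281, 18.673603057861328), 86.633544921875) [[406.0, 271.0], [432.0, 270.0], [438.0, 374.0], [412.0, 376.0]]
[0.55497156 0.23736511] [0.62568745 0.24073755] [0.5903295  0.23905133] 0.07079626417056835 2.7303686542662664
2.077764136302714
```

>>> jog_arm:
  translation:
    - [15,9,-20]
    - [30,18,-50]
    - [43,27,-85]
    - [43,27,-115]
    - [43,27,-145]
    - [43,27,-165]
    - [43,27,-178]
    - [43,27,-182]
    - [43,27,-182]
    - [43,27,-182]
  turn: [2,4,4,4,4,4,4,4,4,4]
  grip: 50

```text
clock: 40.12
position: [0.5949, 0.2416, 0.0722]
ee_rot: [-0.023, 1.0, 0.004, 0.009]
ft_force: [0.7, 0.1, 0.0]
grip_width: 0.588
```

>>> jog_arm:
  translation:
    - [0,0,0]
    - [0,0,0]
    - [0,0,0]
    - [0,0,0]
    - [0,0,0]
    - [0,0,0]
    - [0,0,0]
    - [0,0,0]
  turn: [0,0,0,0,0,0,0,0]
  grip: 8
  grip_force: 50

```text
clock: 40.78
position: [0.5962, 0.2375, 0.0742]
ee_rot: [-0.021, 1.0, 0.003, 0.01]
ft_force: [-4.2, -13.2, 11.6]
grip_width: 0.177
```

```bash
python3 st.py
```

```text
40.7833 [0.5962 0.2375 0.0742] [-0.902  0.539  0.598  1.631 -0.336  1.056  1.404] jaw 92.44 [ 0.019  0.005 -1.   ] F [ -4.2 -13.2  11.6] M [-2.83  0.78 -0.  ] w 15.1
```

>>> jog_arm:
  translation:
    - [0,-1,0]
    - [0,-1,0]
    - [0,-1,0]
    - [0,-1,0]
    - [0,-1,0]
    - [0,-1,0]
    - [0,-1,0]
    - [0,-1,0]
    - [0,-1,0]
    - [0,-1,0]
    - [0,-1,0]
    - [0,-1,0]
  turn: [-5,-10,-16,-22,-28,-34,-40,-46,-52,-58,-60,-60]

```text
clock: 41.78
position: [0.5968, 0.2383, 0.0744]
ee_rot: [0.482, 0.876, -0.002, 0.01]
ft_force: [5.6, 4.3, -7.9]
grip_width: 0.177
```

```bash
python3 st.py
```

```text
41.7833 [0.5968 0.2383 0.0744] [-1.062  0.622  0.827  1.628 -0.482  1.101  0.455] jaw 32.39 [ 0.016 -0.012 -1.   ] F [ 5.6  4.3 -7.9] M [ 0.86 -1.02  0.14] w 15.1
```

>>> jog_arm:
  translation:
    - [0,0,0]
    - [0,0,0]
    - [0,0,0]
    - [0,0,0]
    - [0,0,0]
    - [0,0,0]
    - [0,0,0]
    - [0,0,0]
    - [0,0,0]
    - [0,0,0]
    - [0,0,0]
    - [0,0,0]
  turn: [-6,-12,-18,-24,-30,-36,-42,-48,-53,-55,-55,-55]

```text
clock: 42.78
position: [0.5978, 0.2384, 0.0745]
ee_rot: [0.832, 0.555, -0.005, 0.009]
ft_force: [9.5, -0.8, -11.3]
grip_width: 0.172
```

```bash
python3 st.py
```

```text
42.7833 [0.5978 0.2384 0.0745] [-1.168  0.739  1.027  1.613 -0.65   1.18  -0.392] jaw -22.56 [ 0.002 -0.021 -1.   ] F [  9.5  -0.8 -11.3] M [-0.09 -1.6   0.55] w 14.7
```

>>> jog_arm:
  translation:
    - [0,0,0]
    - [0,0,0]
    - [0,0,0]
    - [0,0,0]
    - [0,0,0]
    - [0,0,20]
    - [0,0,50]
    - [0,0,85]
    - [0,0,120]
    - [-20,0,155]
    - [-40,0,180]
    - [-40,0,180]
  turn: [0,0,0,0,0,0,0,0,0,0,0,0]
  grip: 60

```text
clock: 43.78
position: [0.5577, 0.2387, 0.2596]
ee_rot: [0.832, 0.555, -0.002, 0.009]
ft_force: [0.6, 0.2, -0.2]
grip_width: 0.702
```

Run:
```python
from h import *
import st;st.st()
w=manip.camera("wrist");t=manip.camera("top")
c=proj(w,[.594,.238,.08]);print(c,proj(t,[.594,.238,.08]))
x,y=np.clip(c.astype(int)-[80,80],0,[400,260])
a=w["frame"][y:y+160,x:x+160,::-1];b=t["frame"][120:220,150:350,::-1]
im=np.zeros((400,800,3),np.uint8);im[:,:400]=cv2.resize(a,(400,400),interpolation=cv2.INTER_CUBIC);im[:200,400:]=cv2.resize(b,(400,200));cv2.imwrite("pics/c12.png",im);print(x,y)
```

```text
43.7833 [0.5577 0.2387 0.2596] [-1.353  0.511  1.223  1.515 -0.463  1.449 -0.511] jaw -22.55 [ 0.006 -0.017 -1.   ] F [ 0.6  0.2 -0.2] M [-0.   -0.01  0.01] w 60.0
[311.61570996 163.25442226] [182.23824543 171.11549633]
231 83
```

View pics/c12.png

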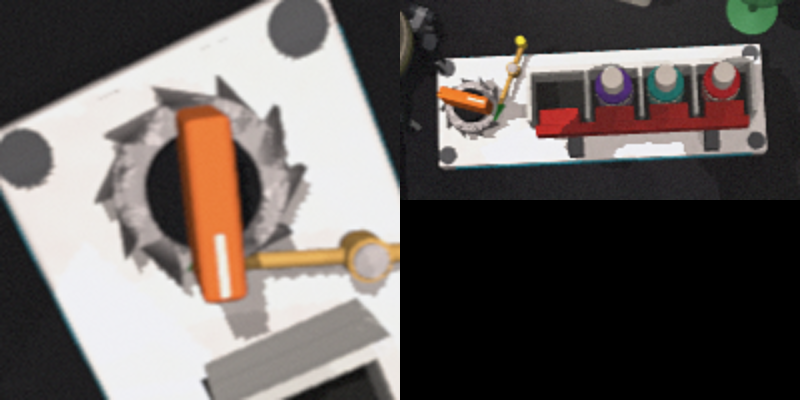

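Run:
```python
from h import *
w=manip.camera("wrist")
f=cv2.cvtColor(w["frame"],cv2.COLOR_RGB2HSV);m=cv2.inRange(f,(3,170,130),(18,255,255));m[:,:290]=0;m[:,335:]=0;m[:110]=0;m[215:]=0
g=lambda p,z:at_z(w,np.array(p),z)[:2]
# left top edge & right top edge from crop picks
P=lambda u,v:(231+u/2.5,83+v/2.5)
for a,b in [((181,125),(205,298)),((228,118),(244,292))]:
    A,B=g(P(*a),.102),g(P(*b),.102);d=B-A;print(np.degrees(np.arctan2(d[1],d[0])))
A,B=g(P(218,236),.102),g(P(224,296),.102);d=B-A;print("stripe",np.degrees(np.arctan2(d[1],d[0])))
```

```text
-103.16014406699452
-104.90914730658892
stripe -104.86630480521342
```

>>> jog_arm:
  translation:
    - [-5,-32,0]
    - [-10,-64,0]
    - [-15,-96,0]
    - [-20,-128,0]
    - [-25,-160,0]
    - [-30,-192,0]
    - [-35,-224,0]
    - [-40,-256,0]
    - [-45,-288,0]
    - [-50,-320,0]
    - [-55,-352,0]
    - [-60,-384,0]
  turn: [5,10,15,20,25,30,35,40,45,50,55,60]
  grip: 0

```text
clock: 44.93
position: [0.4968, -0.1467, 0.2537]
ee_rot: [0.441, 0.898, 0.0, 0.01]
ft_force: [0.6, 0.0, 0.3]
grip_width: 0.003
```

>>> jog_arm:
  translation:
    - [-5,-35,-10]
    - [-10,-70,-40]
    - [-15,-100,-70]
    - [-20,-125,-100]
    - [-20,-125,-110]
    - [-20,-125,-110]
    - [-20,-125,-110]
    - [-20,-125,-110]
  turn: [0,0,0,0,0,0,0,0]

```text
clock: 45.6
position: [0.4778, -0.2709, 0.1444]
ee_rot: [0.44, 0.898, 0.0, 0.01]
ft_force: [-0.6, -0.5, -0.5]
grip_width: 0.005
```

Run:
```python
from bot import *
import st;st.st()
w=manip.camera("wrist");t=manip.camera("top");s=manip.camera("side")
for n,p in (("w",w),("t",t),("s",s)): print([(r["confidence"],np.array(r["at"]).round(),at_z(p,r["at"],.072)[:2].round(4)) for r in manip.pinpoint(p,"jog_top")[:2]])
f=cv2.cvtColor(w["frame"],cv2.COLOR_RGB2HSV);m=cv2.inRange(f,(45,120,60),(80,255,255))
n,_,S,C=cv2.connectedComponentsWithStats(m);
for i in range(1,n):
    if S[i,4]>300: print(S[i],at_z(w,C[i],.072)[:2])
```

```text
45.6 [ 0.4778 -0.2709  0.1444] [-0.494  0.386  1.13   1.835 -0.387  1.144  1.425] jaw 37.8 [ 0.018 -0.008 -1.   ] F [-0.6 -0.5 -0.5] M [0.05 0.   0.02] w 0.4
[(0.75, array([271., 219.]), array([ 0.4757, -0.2723]))]
[]
[(0.44, array([348., 257.]), array([ 0.4842, -0.2706])), (0.25, array([334., 209.]), array([ 0.5889, -0.1224]))]
[ 246  189   57   57 2572] [ 0.47662799 -0.27044186]
```

>>> jog_arm:
  translation:
    - [0,0,-30]
    - [0,0,-55]
    - [0,0,-68]
    - [0,0,-74]
    - [0,0,-79]
    - [0,0,-82]
    - [0,0,-82]
    - [0,0,-82]
    - [0,0,-82]
  turn: [0,0,0,0,0,0,0,0,0]

```text
clock: 46.65
position: [0.4776, -0.2707, 0.0655]
ee_rot: [0.44, 0.898, 0.002, 0.01]
ft_force: [-16.2, 12.9, 40.9]
grip_width: -0.004
```

>>> jog_arm:
  translation:
    - [0,0,-0.5]
    - [0,0,-0.5]
    - [0,0,-0.5]
    - [0,0,-0.5]
    - [0,0,-0.5]
    - [0,0,-0.5]
    - [0,0,-0.5]
    - [0,0,-0.5]
    - [0,0,-0.5]
    - [0,0,-0.5]
    - [0,0,-0.5]
    - [0,0,-0.5]
  turn: [0,0,0,0,0,0,0,0,0,0,0,0]

```text
clock: 47.65
position: [0.4783, -0.2713, 0.0661]
ee_rot: [0.44, 0.898, 0.002, 0.01]
ft_force: [-2.7, 1.1, 10.3]
grip_width: -0.004
```

>>> jog_arm:
  translation:
    - [0,0,-0.5]
    - [0,0,-0.5]
    - [0,0,-0.5]
    - [0,0,-0.5]
    - [0,0,-0.5]
    - [0,0,-0.5]
    - [0,0,-0.5]
    - [0,0,-0.5]
    - [0,0,-0.5]
    - [0,0,-0.5]
    - [0,0,-0.5]
    - [0,0,-0.5]
  turn: [0,0,0,0,0,0,0,0,0,0,0,0]

```text
clock: 48.65
position: [0.4786, -0.2715, 0.0662]
ee_rot: [0.44, 0.898, 0.002, 0.011]
ft_force: [-2.7, 1.2, 7.2]
grip_width: -0.004
```

>>> jog_arm:
  translation:
    - [0,0,-0.5]
    - [0,0,-0.5]
    - [0,0,-0.5]
    - [0,0,-0.5]
    - [0,0,-0.5]
    - [0,0,-0.5]
    - [0,0,-0.5]
    - [0,0,-0.5]
    - [0,0,-0.5]
    - [0,0,-0.5]
    - [0,0,-0.5]
    - [0,0,-0.5]
  turn: [0,0,0,0,0,0,0,0,0,0,0,0]

```text
clock: 49.65
position: [0.4786, -0.2715, 0.0662]
ee_rot: [0.44, 0.898, 0.003, 0.011]
ft_force: [-4.2, 1.9, 7.4]
grip_width: -0.002
```

>>> jog_arm:
  translation:
    - [0,0,-0.5]
    - [0,0,-0.5]
    - [0,0,-0.5]
    - [0,0,-0.5]
    - [0,0,-0.5]
  turn: [0,0,0,0,0]

```text
clock: 50.07
position: [0.4786, -0.2716, 0.0662]
ee_rot: [0.44, 0.898, 0.003, 0.011]
ft_force: [-3.6, 2.4, 8.0]
grip_width: 0.003
```

>>> jog_arm:
  translation:
    - [0,0,15]
    - [0,0,45]
    - [0,0,80]
    - [0,0,120]
    - [0,0,160]
    - [0,0,180]
    - [0,0,180]
    - [0,0,180]
    - [0,0,180]
    - [0,0,180]
  turn: [0,0,0,0,0,0,0,0,0,0]

```text
clock: 50.9
position: [0.4782, -0.2712, 0.2451]
ee_rot: [0.44, 0.898, 0.003, 0.01]
ft_force: [-1.3, 0.8, 0.4]
grip_width: -0.004
```

Run:
```python
from bot import *
import st;st.st()
w,t,s=look()
a=t["frame"][100:290,80:480,::-1];b=s["frame"][120:320,180:440,::-1]
im=np.zeros((600,800,3),np.uint8);im[:333,:700]=cv2.resize(a,(700,333));im[333:,:347]=cv2.resize(b,(347,267));im[333:,350:706]=cv2.resize(w["frame"][:,:,::-1],(356,267));cv2.imwrite("pics/fin.png",im)
```

```text
50.9 [ 0.4782 -0.2712  0.2451] [-0.59   0.274  1.222  1.705 -0.273  1.331  1.341] jaw 37.79 [ 0.02  -0.004 -1.   ] F [-1.3  0.8  0.4] M [0.01 0.02 0.  ] w -0.3
50.9 [ 0.4782 -0.2712  0.2451] [0.44  0.898 0.003 0.01 ] -0.004
stray_marker w []
stray_marker t [(0.83, [0.482, 0.422])]
stray_marker s [(0.53, [0.475, 0.417])]
paint_teal w []
paint_teal t [(0.7, [0.62, -0.009]), (0.49, [0.431, -0.012])]
paint_teal s [(0.81, [0.432, -0.014]), (0.63, [0.643, 0.005])]
paint_crimson w [(0.84, [0.637, -0.084]), (0.53, [0.633, -0.249])]
paint_crimson t [(0.8, [0.625, -0.102])]
paint_crimson s [(0.78, [0.641, -0.075]), (0.65, [0.674, 0.308]), (0.31, [0.324, 0.258])]
paint_violet w []
paint_violet t [(0.93, [0.196, 0.287]), (0.67, [0.31, 0.374]), (0.66, [0.612, 0.051]), (0.52, [0.749, -0.135])]
paint_violet s [(0.56, [0.304, 0.384]), (0.48, [0.183, 0.272]), (0.45, [0.635, 0.08])]
pen_tray w []
pen_tray t [(0.9, [0.482, 0.41]), (0.47, [0.631, -0.094])]
pen_tray s [(0.95, [0.473, 0.41]), (0.57, [0.524, -0.248])]
```

View pics/fin.png

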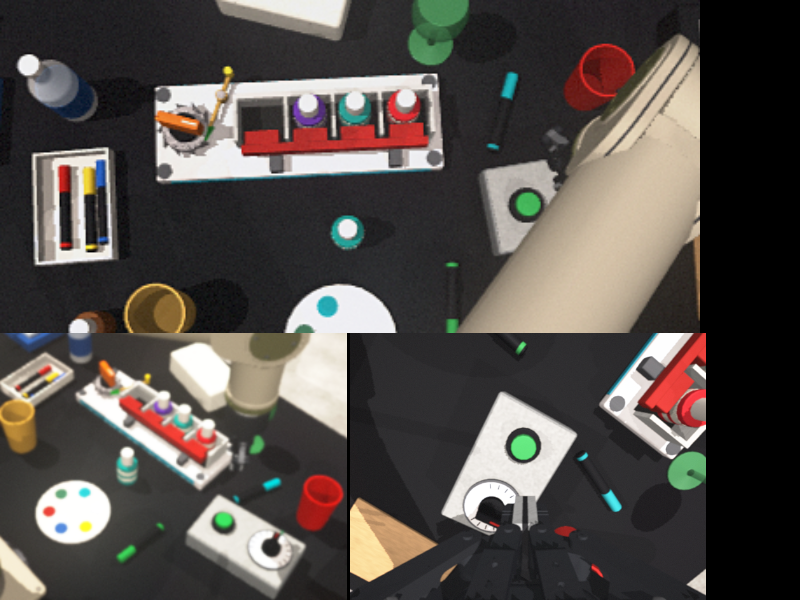

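```bash
python3 -c "
from workcell import manip
manip.hand_in();o=manip.get_obs();print(o['clock'],o['ft_force'])"
```

```text
the job is handed in; nothing more can be done
the job is handed in; nothing more can be done
```

I finished the job and handed it in after about 51 s of robot time. The hand-in gives no verdict, so these are my own checks.

- **Stray marker:** It lies in the free part of the pen tray, with its middle within about 15 mm of the tray's middle.
- **Bottles:** Violet, the left-hand teal and crimson each stand in their own pocket. In the last pictures they look upright. No gold bottle was on the table, and I left the brown bottles and the second teal alone.
- **Gauge:** After I turned the black knob about 67.5°, the red pointer lined up with the green mark. In the last pictures the arm hid part of the dial; what showed still looked right.
- **Ratchet:** I turned it 115° clockwise in one grasp and let go. It sprang back to about 107° (1.87 rad, against 1.885 for the third tooth), with the green tooth at the pawl and the clamp bar against the bottles. I judged the pawl seated from the picture only, not from a joint reading.
- **Jog button:** I held it fully down for about 3.7 s and released it. The force at the fingers briefly reached about 41 N as I pressed, then stayed at 7 to 10 N. After I raised the arm, the force read near zero and the button looked up.

At the last check the fingers were clear of everything and the bystanders looked unmoved. The finder networks put the bottles a little further back in the side and wrist views than in the top view. I took that as a viewing-angle effect, because the top pictures show them inside the pockets.

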